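Raise the model turret on its cam lift and hold it for spraying

TASK

Lift the clear-topped lid of the olive lift case fully open until it rests back on its stop, and only then swing the red-handled cam lever on the side of the case up until it stands upright, where the little table with the model turret is at its highest. The lever springs back if let go, so finish with the gripper still holding it upright. Do not touch the turret, keep it standing in the middle of its table, and leave the other things on the bench where they are.

Things in the scene. Friction and masses are not known exactly. Their poses are not given: they have to be found in the camera images.
- case: Fixed olive steel case, 150 (x) by 160 (y) by 90 mm high, open-topped under its lid, on a 190 x 200 x 4 mm foot plate. Origin: centre of its underside, on the bench. Its x axis points from the front (lid handle, towards the robot) to the back (lid hinge); z is up; the lever is on its -y side (the robot's right). Yaw varies by up to 0.42 rad either way.
- lid (a joint): Lid hinge (rad): 0 shut, 1.75 open on its stop (10 degrees past upright). The lid (190 to 250 g, 150 x 160 x 6 mm, olive frame, clear pane) turns about the case's y axis, front edge going up and back. It falls shut from below about 1.3 and rests on its stop by its weight once past about 1.5.
- lid_hinge (a point): Point on the lid's hinge axis, mid-width: 75 mm behind the case's centre, 90.5 mm above the bench. The axis is parallel to the case's y axis.
- lid_handle (a point): Middle of the lid's handle: round steel bar, 11 mm thick, 84 mm long, parallel to the case's y axis, on two slanting end struts. Lid shut: 175 mm in front of the hinge axis and 45 mm above it (39 mm above the lid's top, 25 mm ahead of its front edge). Can be pinched from above and turns freely between the fingers; follows an arc of 181 mm radius about the hinge.
- lever (a joint): Cam lever hinge (rad): 0 at rest, lying level towards the case's front; 1.57 upright = highest lift (yellow mark on the wall above the pivot); 2.5 end stop. Turns about the case's y axis, handle going up and back. Lift = 30 mm x sine of this angle, so it drops again past upright. A spring drives it back towards 0; holding it upright takes about 3.5 N at the handle.
- lever_pivot (a point): Point on the lever's pivot axis level with the middle of the handle: in the case's frame 146 mm to -y of the centre, 60 mm above the bench. The axis is parallel to the case's y axis.
- lever_grip (a point): Grasp point on the lever's red round handle: 14 mm thick, parallel to the case's y axis, reaching 82 mm outwards from the lever's arm; this point is 52 mm from the arm, 66 mm outside the case wall. Goes from 100 mm in front of lever_pivot (rest) to 100 mm above it (upright) on an arc; turns freely between fingers that pinch it from above.
- turret_center (a point): Centre of the loose sand-coloured model turret (64 mm wide, 36 mm high, thin barrel, 85 to 155 g) on the round aluminium lifting table (84 mm wide) in the middle of the case; 18 mm above the table. Only to be raised by the cam, not touched. Starts 50 mm above the bench; 80 mm at the highest lift.
- jar_a: Small loose paint jar, 38 mm across and 45 mm high, black cap, near the case; a bystander. Origin at its underside.
- jar_b: Small loose paint jar, 38 mm across and 45 mm high, white cap, near the case; a bystander. Origin at its underside.
- jar_c: Small loose paint jar, 38 mm across and 45 mm high, green cap, near the case; a bystander. Origin at its underside.
- pot: Clay-coloured lidded pot, 84 mm across and 120 mm high, to the left; a bystander. Origin at its underside.
- foam: Pale green foam block, 110 x 130 x 50 mm, with a small part on a stick (to 105 mm), to the right; a bystander. Origin at its underside.
- hull: Loose model tank hull, 160 x 104 x 50 mm, to the right; a bystander. Origin at its underside.
- brush: Loose flat paint brush with a wooden handle, lying front left; a bystander. Origin at its underside.

How it is judged:
By the outcome, as a careful person would: the job done as asked, in the order asked, and still so for the second after the job is handed in, while the arm keeps its last pose, push and grip.
It also fails if it takes over 54 s, if anything falls off the work surface, if the arm or the gripper's body presses on something with over 40 N, if the wrist force passes 120 N, or if a joint passes its speed limit or range.

ROBOT

A 6-joint arm with a two-finger parallel gripper is mounted at the origin on the work surface. World frame = base frame: x ahead of the robot, y to its left, z up, the work surface at z = 0. Lengths are in m, angles in rad, forces in N, time in s.
With the tool pointing down it reaches from about 0.3 to 0.775 m from the base axis. Payload 14.6 kg.
Tool frame: the origin (TCP) lies at the very end of the fingers, on their centre line; the grasp point (between the pads) lies ctrl.grasp_offset behind it (ctrl.grasp_offset is the distance from the TCP to the grasp point, in m); z points along the fingers, y is the direction in which the jaws open and shut (so a half turn about z gives the same grasp; the last joint's range is limited). The gripper opens to 94 mm and grips with 3 to 60 N. Pads are 16 mm wide; open, the fingers measure 119 mm over their backs; the gripper's body (75 mm by 177 mm) begins 78 mm behind the grasp point.
Start: joints at [1.103, 0.3, 1.521, -0, 1.321, -0.067], TCP at [0.215, 0.506, 0.205] pointing down, gripper open.
Joint ranges: [-3.03, 3.03], [-0.79, 2.21], [0.23, 2.52], [-1.04, 4.18], [0, 3.07], [-2.55, 2.55]. Speed limits (rad/s): [2.22, 2.22, 2.57, 3.14, 3.14, 3.14].

INTERFACE

Orientations are given as [roll, pitch, yaw] about the fixed x, y, z axes, in that order (R = Rz(yaw) Ry(pitch) Rx(roll)).
In Python, from station import ctrl gives the robot as it stands. The module is installed in compiled form; this text tells all that it offers.
- The arm moves only by the tool carry_out, never from a script. Its argument "deltas" is a list of rows, each an object of numbers: "x", "y", "z": the shift along the tool's x, y, z in units of 0.02 m (1.0 is 0.02 m); "wx", "wy", "wz": the turn, a rotation vector about the tool's x, y, z in units of 0.08 rad (1.0 is 0.08 rad); "jaw": the opening in per cent of the stroke, from 0 (shut) to 100 (fully open). A call has 1 to 12 rows; each row shifts and turns the commanded pose from where the row before left it, along the tool's axes as they then stand; what a row does not reach is not made up. A row lasts 1/12 s, in which the tool goes at most 41.7 mm and 7.16 degrees, less where a joint would pass 70% of its speed; a pose out of reach is approached as far as the arm can. A call with a number of a shift or a turn outside -1 to 1 is refused whole. A call with a gripper value outside its range is refused whole. The fingers move at their own pace and stop on an object; "squeeze" is the grip in N (left out, the last holds). Time passes only in rows, so rows that do not move let the fingers close. It gives the time, the measured TCP pose, the force and the opening at its end, in the units of the state.
- ctrl.get_obs(): the state, without advancing time (a new reading comes with each control period).
- ctrl.camera(name): name is "scene" or "top"; returns the picture (400x640x3 uint8, blue, green, red); there is no depth.
- ctrl.camera_params(name): a dict with "mtx" (3x3 intrinsics, pixels), "dist" ([k1, k2, p1, p2, k3] as OpenCV has them; the pictures are not rectified), "origin" and "attitude" of the camera in the world. Camera axes: x right, y down, z forward; pixel columns grow to the right and rows downward; lengths in m; the calibration is good to about 2 mm. A picture is of the moment at which its call begins. camera_params takes no time and is no camera call.
- ctrl.hand_in(): hands the job in, once; it reports no verdict.
Trained networks look in the newest picture that a camera, given by its name, has taken for a name from the list of things; names that differ only in an ending like _2 or _b are one class to them, and where a whole thing is asked for, a point or a joint stands for the part that bears it (a point fixed in the world has none). Each returns a list of dicts, best first, with "conf" (0 to 1); they miss things now and then, are a little off and sometimes report something else, mostly with a low value. They report only what shows in the picture. A call takes as long as a camera call.
- ctrl.boxes_of(camera, label): "rect" ([left, top, right, bottom] in pixels, round what is visible of it).
- ctrl.mark_of(camera, label): "position" ([row, column] in pixels: a listed point, or the origin of a listed thing).
The state is a dict: "time_s": time; "qpos": joint angles; "joint_vel": joint speeds; "tau": joint torques, N m; "ee_pos": TCP position; "eef_rot": TCP orientation; "force": force on the tool from outside, world axes, zero at the start; "moment": the same for the moment, N m; "grip_width": finger opening in m.
Only numpy, scipy, OpenCV 4.12 (cv2) and the standard library are available. Lean on these libraries where they do the work, as an engineer would, in place of code of your own. Each camera call takes 0.05 s, during which the arm holds its last target.

## Working session

There is one attempt and no reset: what is moved stays moved. The work goes in short steps, Python scripts to look and compute and a tool call to move; the robot and the scene stay as the last step left them, time stands still between calls to the robot, and variables do not carry over. Pictures are saved under pics/ and viewed, and the job is handed in when it is done.

Besides the shell and the picture viewer there is one more tool, called after "Emit:" by a JSON object that holds its "fn" and its "kwargs". carry_out: Moves the arm, as the interface text tells. Its arguments: {"type":"object","properties":{"deltas":{"type":"array"},"squeeze":{"type":"number"}},"required":["deltas"]}

```bash
mkdir -p pics; ls; python3 - <<'E'
from station import ctrl
import cv2, numpy as np
o=ctrl.get_obs()
for k,v in o.items(): print(k,v)
print(ctrl.grasp_offset)
for c in ["scene","top"]:
    cv2.imwrite(f"pics/{c}0.png",ctrl.camera(c))
    print(c,ctrl.camera_params(c))
    for l in ["case","lid_hinge","lid_handle","lever_pivot","lever_grip","turret_center"]:
        print(l,ctrl.mark_of(c,l)[:3])
E
```

```text
pics
time_s 0.0
qpos [ 1.10340561e+00  3.00461686e-01  1.52162048e+00 -3.29904871e-06
  1.32070924e+00 -6.66160933e-02]
joint_vel [-0.00125919  0.00036908  0.00116576  0.00116769  0.00135571 -0.0003172 ]
tau [ 1.18653523e-03 -5.31797898e+01 -3.52743816e+01  7.08540785e-02
  2.43704132e-02 -1.60644604e-04]
ee_pos [0.21445668 0.50616011 0.20487483]
eef_rot [-3.14039634e+00 -7.66092889e-05  2.74081880e+00]
force [-0.03914155 -0.30342035  0.51338938]
moment [-0.03569166 -0.01623173  0.03208087]
grip_width 0.09373308372833146
0.0188
scene {'mtx': array([[392.37721987,   0.        , 320.91432111],
       [  0.        , 392.37721987, 202.18836031],
       [  0.        ,   0.        ,   1.        ]]), 'dist': array([0.02463778, 0.        , 0.        , 0.        , 0.        ]), 'origin': array([ 1.1788698 , -0.09224758,  0.94997915]), 'attitude': array([-2.46656953,  0.00302605,  1.39092264])}
case [{'position': [224.3, 326.3], 'conf': 0.68}, {'position': [168.3, 323.2], 'conf': 0.6}]
lid_hinge [{'position': [231.4, 322.9], 'conf': 0.92}]
lid_handle [{'position': [168.0, 326.8], 'conf': 0.89}]
lever_pivot []
lever_grip [{'position': [188.0, 277.3], 'conf': 0.48}]
turret_center []
top {'mtx': array([[470.30403724,   0.        , 318.15304773],
       [  0.        , 470.30403724, 189.9114724 ],
       [  0.        ,   0.        ,   1.        ]]), 'dist': array([-0.03152789,  0.        ,  0.        ,  0.        ,  0.        ]), 'origin': array([0.44058147, 0.03783329, 1.36776401]), 'attitude': array([-3.06813571, -0.02335405, -1.56877771])}
case [{'position': [195.7, 310.2], 'conf': 0.73}]
lid_hinge [{'position': [167.9, 316.1], 'conf': 0.84}]
lid_handle [{'position': [230.6, 301.3], 'conf': 0.68}]
lever_pivot []
lever_grip [{'position': [241.4, 355.7], 'conf': 0.68}]
turret_center [{'position': [164.0, 460.4], 'conf': 0.15}]
```

View pics/scene0.png

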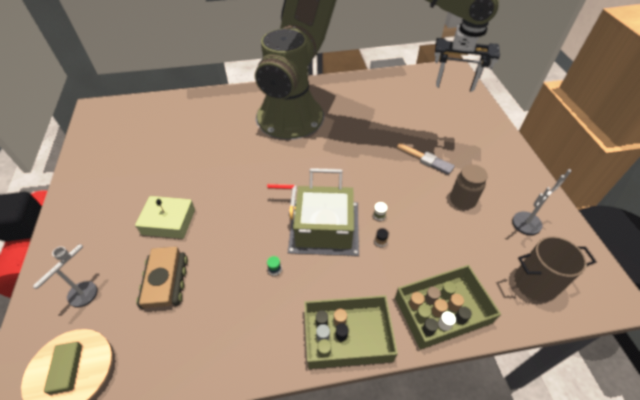

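View pics/top0.png

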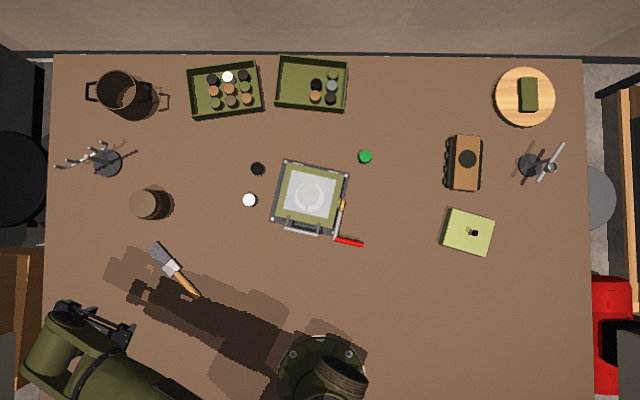

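```bash
cat > h.py <<'E'
import numpy as np, cv2
from station import ctrl
from scipy.spatial.transform import Rotation as R
from scipy.optimize import least_squares
P={c:ctrl.camera_params(c) for c in ("scene","top")}
def proj(c,X):
    p=P[c]; Rw=R.from_euler('xyz',p['attitude']).as_matrix()
    Xc=(np.atleast_2d(X)-p['origin'])@Rw
    return cv2.projectPoints(Xc,np.zeros(3),np.zeros(3),p['mtx'],p['dist'])[0][:,0,:]
def case2w(pose,X):
    x,y,a=pose; X=np.atleast_2d(X)
    return X@np.array([[np.cos(a),-np.sin(a),0],[np.sin(a),np.cos(a),0],[0,0,1]]).T+[x,y,0]
def fit(obs,p0=(0.5,0.05,0)):
    def f(p):
        return np.concatenate([(proj(c,case2w(p,X))[0]-[rc[1],rc[0]]) for c,X,rc in obs])
    return least_squares(f,p0,loss='soft_l1',f_scale=2)
E
python3 - <<'E'
from h import *
H=[-.075,0,.0905]
hinge=[.075,0,.0905]; handle=[-.1,0,.1355]; grip=[-.1,-.146,.06]
obs=[("scene",hinge,(231.4,322.9)),("scene",handle,(168.0,326.8)),("scene",grip,(188,277.3)),
("top",hinge,(167.9,316.1)),("top",handle,(230.6,301.3)),("top",grip,(241.4,355.7))]
r=fit(obs);print(r.x);print(r.fun.reshape(-1,2))
r=fit(obs[3:]);print(r.x);print(r.fun.reshape(-1,2))
E
```

```text
[ 0.52307184  0.03201538 -0.21332303]
[[-0.09183016 -1.11799712]
 [-2.1064243   2.47498401]
 [-1.3617547  -1.30617196]
 [-0.80866233 -0.51557317]
 [-0.065033   -0.24445321]
 [-2.68563016 -0.11683154]]
[ 0.52195796  0.02932457 -0.20444057]
[[-0.0636255  -0.15726671]
 [ 1.29733285  0.25709596]
 [-1.3082567  -0.10523676]]
```

Both views agree: handle at top (301,231), red lever at (350,242), yaw about -0.21. I'll overlay this pose on the picture to refine it.

```bash
cat > ov.py <<'E'
import sys
from h import *
def overlay(pose,name,scene,top,lid=0,lev=0):
    out=[]
    for c,img,(x0,y0,w,h) in (("scene",scene,(250,150,130,120)),("top",top,(250,140,130,120))):
        s=5
        im=cv2.resize(img[y0:y0+h,x0:x0+w],None,fx=s,fy=s,interpolation=cv2.INTER_CUBIC)
        def dr(X,col,line=True):
            p=(proj(c,case2w(pose,X))-[x0,y0]+.5)*s
            cv2.polylines(im,[p.astype(int).reshape(-1,1,2)],False,col,1)
        a,b=.075,.08
        dr([[-.095,-.1,.004],[.095,-.1,.004],[.095,.1,.004],[-.095,.1,.004],[-.095,-.1,.004]],(255,0,255))
        def L(d,z,y):
            return [.075-d*np.cos(lid)+z*np.sin(lid)*1, y, .0905+d*np.sin(lid)+z*np.cos(lid)]
        dr([L(0,0.006,-b),L(.15,0.006,-b),L(.15,.006,b),L(0,.006,b),L(0,.006,-b)],(0,255,255))
        dr([L(.175,.045,-.042),L(.175,.045,.042)],(0,0,255))
        g=[-.1*np.cos(lev),0,.06+.1*np.sin(lev)]
        dr([[g[0],-.094,g[2]],[g[0],-.176,g[2]]],(255,255,0))
        out.append(im)
    o=np.hstack(out); o=cv2.resize(o,(800,int(o.shape[0]*800/o.shape[1])),interpolation=cv2.INTER_AREA)
    cv2.imwrite(name,o)
E
python3 - <<'E'
from ov import *
overlay([0.5225,0.0305,-0.207],"pics/ov0.png",cv2.imread("pics/scene0.png"),cv2.imread("pics/top0.png"))
E
```

```text
(no output)
```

View pics/ov0.png

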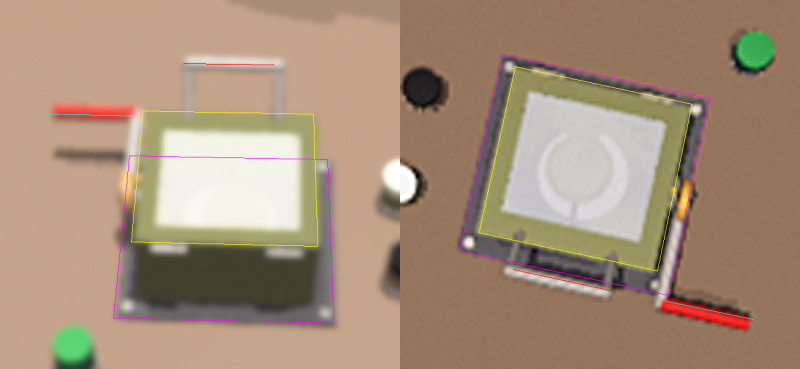

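The overlay fits to 2–3 mm. The case sits slightly nearer the robot, so I'll use (0.520, 0.0305, yaw -0.215). First I turn the wrist so the jaws open along the case's x axis.

Emit:
{"fn": "carry_out", "kwargs": {"deltas": [{"wz":1,"jaw":100},{"wz":1},{"wz":1},{"wz":1},{"wz":1},{"wz":1},{"wz":1},{"wz":1},{"wz":1},{"wz":1},{"wz":1},{"wz":1}], "squeeze": 25}}

```text
invalid input
```

Emit:
{"fn": "carry_out", "kwargs": {"deltas": [{"wz":1},{"wz":1},{"wz":1},{"wz":1},{"wz":1},{"wz":0.3},{}]}}

```text
invalid input
```

```bash
cat >> h.py <<'E'
POSE=[0.520,0.0305,-0.215]
def togo(Xcase,cw=True):
    """tool-axis units for moving grasp point to case-frame point"""
    o=ctrl.get_obs(); Rt=R.from_euler('xyz',o['eef_rot']).as_matrix()
    g=o['ee_pos']-ctrl.grasp_offset*Rt[:,2]
    t=case2w(POSE,Xcase)[0]
    a=POSE[2]; d=g-[POSE[0],POSE[1],0]
    gc=[d[0]*np.cos(a)+d[1]*np.sin(a),-d[0]*np.sin(a)+d[1]*np.cos(a),d[2]]
    print("t",round(o['time_s'],2),"grasp case",np.round(gc,4),"tooly ang",np.round(np.arctan2(Rt[1,1],Rt[0,1]),3),"units to go",np.round((t-g)@Rt/.02,2),"F",np.round(o['force'],1),"w",round(o['grip_width'],4),"q",np.round(o['qpos'],2),"rpy",np.round(o['eef_rot'],3))
E
python3 -c "
from h import *
togo([-.1,0,.2255])"
```

```text
t 0.7 grasp case [-0.3999  0.3998  0.2243] tooly ang 1.17 units to go [-18.43 -16.88  -0.06] F [-0.4  0.2 -0. ] w 0.0938 q [ 1.1   0.3   1.52 -0.    1.32 -0.07] rpy [3.142 0.    2.741]
```

Emit:
{"fn": "carry_out", "kwargs": {"deltas": [{"x":0,"y":0,"z":0,"wx":0,"wy":0,"wz":1,"jaw":100},{"x":0,"y":0,"z":0,"wx":0,"wy":0,"wz":1,"jaw":100},{"x":0,"y":0,"z":0,"wx":0,"wy":0,"wz":1,"jaw":100},{"x":0,"y":0,"z":0,"wx":0,"wy":0,"wz":1,"jaw":100},{"x":0,"y":0,"z":0,"wx":0,"wy":0,"wz":1,"jaw":100},{"x":0,"y":0,"z":0,"wx":0,"wy":0,"wz":1,"jaw":100},{"x":0,"y":0,"z":0,"wx":0,"wy":0,"wz":1,"jaw":100},{"x":0,"y":0,"z":0,"wx":0,"wy":0,"wz":1,"jaw":100},{"x":0,"y":0,"z":0,"wx":0,"wy":0,"wz":1,"jaw":100},{"x":0,"y":0,"z":0,"wx":0,"wy":0,"wz":1,"jaw":100},{"x":0,"y":0,"z":0,"wx":0,"wy":0,"wz":1,"jaw":100},{"x":0,"y":0,"z":0,"wx":0,"wy":0,"wz":1,"jaw":100}], "squeeze": 25}}

```text
time_s: 1.7
ee_pos: [0.2146, 0.5064, 0.2055]
eef_rot: [3.142, -0.0, 1.777]
force: [0.1, 0.1, 0.5]
grip_width: 0.0937
```

Emit:
{"fn": "carry_out", "kwargs": {"deltas": [{"x":0,"y":0,"z":0,"wx":0,"wy":0,"wz":1,"jaw":100},{"x":0,"y":0,"z":0,"wx":0,"wy":0,"wz":1,"jaw":100},{"x":0,"y":0,"z":0,"wx":0,"wy":0,"wz":1,"jaw":100},{"x":0,"y":0,"z":0,"wx":0,"wy":0,"wz":1,"jaw":100},{"x":0,"y":0,"z":0,"wx":0,"wy":0,"wz":1,"jaw":100},{"x":0,"y":0,"z":0,"wx":0,"wy":0,"wz":0.3,"jaw":100},{"x":-1,"y":0.75,"z":0,"wx":0,"wy":0,"wz":0,"jaw":100},{"x":-1,"y":0.75,"z":0,"wx":0,"wy":0,"wz":0,"jaw":100},{"x":-1,"y":0.75,"z":0,"wx":0,"wy":0,"wz":0,"jaw":100},{"x":-1,"y":0.75,"z":0,"wx":0,"wy":0,"wz":0,"jaw":100}]}}

```text
time_s: 2.53
ee_pos: [0.2564, 0.4144, 0.2054]
eef_rot: [3.142, 0.0, 1.359]
force: [0.7, -0.3, 0.3]
grip_width: 0.0942
```

Emit:
{"fn": "carry_out", "kwargs": {"deltas": [{"x":-1,"y":0.75,"z":0,"wx":0,"wy":0,"wz":0,"jaw":100},{"x":-1,"y":0.75,"z":0,"wx":0,"wy":0,"wz":0,"jaw":100},{"x":-1,"y":0.75,"z":0,"wx":0,"wy":0,"wz":0,"jaw":100},{"x":-1,"y":0.75,"z":0,"wx":0,"wy":0,"wz":0,"jaw":100},{"x":-1,"y":0.75,"z":0,"wx":0,"wy":0,"wz":0,"jaw":100},{"x":-1,"y":0.75,"z":0,"wx":0,"wy":0,"wz":0,"jaw":100},{"x":-1,"y":0.75,"z":0,"wx":0,"wy":0,"wz":0,"jaw":100},{"x":-1,"y":0.75,"z":0,"wx":0,"wy":0,"wz":0,"jaw":100},{"x":-1,"y":0.75,"z":0,"wx":0,"wy":0,"wz":0,"jaw":100},{"x":-1,"y":0.75,"z":0,"wx":0,"wy":0,"wz":0,"jaw":100},{"x":-1,"y":0.75,"z":0,"wx":0,"wy":0,"wz":0,"jaw":100},{"x":-1,"y":0.75,"z":0,"wx":0,"wy":0,"wz":0,"jaw":100}]}}

```text
time_s: 3.53
ee_pos: [0.3815, 0.1416, 0.2056]
eef_rot: [3.141, -0.0, 1.359]
force: [0.2, 1.1, 0.9]
grip_width: 0.0939
```

```bash
python3 -c "
from h import *
togo([-.1,0,.2255])"
```

```text
t 3.53 grasp case [-0.159   0.0789  0.2244] tooly ang -0.212 units to go [-3.96  2.94 -0.05] F [0.2 1.1 0.9] w 0.0939 q [ 0.27 -0.03  1.89 -0.    1.28  0.48] rpy [ 3.141 -0.     1.359]
```

Emit:
{"fn": "carry_out", "kwargs": {"deltas": [{"x":-1,"y":0.75,"z":0,"wx":0,"wy":0,"wz":0,"jaw":100},{"x":-1,"y":0.75,"z":0,"wx":0,"wy":0,"wz":0,"jaw":100},{"x":-1,"y":0.75,"z":0,"wx":0,"wy":0,"wz":0,"jaw":100},{"x":-1,"y":0.7,"z":0,"wx":0,"wy":0,"wz":0,"jaw":100},{"x":0,"y":0,"z":0.8,"wx":0,"wy":0,"wz":0,"jaw":100},{"x":0,"y":0,"z":0.8,"wx":0,"wy":0,"wz":0,"jaw":100},{"x":0,"y":0,"z":0.8,"wx":0,"wy":0,"wz":0,"jaw":70},{"x":0,"y":0,"z":0.7,"wx":0,"wy":0,"wz":0,"jaw":60},{"x":0,"y":0,"z":0.6,"wx":0,"wy":0,"wz":0,"jaw":50},{"x":0,"y":0,"z":0.6,"wx":0,"wy":0,"wz":0,"jaw":40},{"x":0,"y":0,"z":0,"wx":0,"wy":0,"wz":0,"jaw":40}]}}

```text
time_s: 4.45
ee_pos: [0.4209, 0.052, 0.1177]
eef_rot: [-3.139, 0.001, 1.358]
force: [-0.4, -0.1, -0.1]
grip_width: 0.0643
```

```bash
python3 - <<'E'
from h import *
togo([-.1,0,.138])
s=ctrl.camera("scene");t=ctrl.camera("top")
a=cv2.resize(s[130:250,250:400],(600,480),interpolation=cv2.INTER_CUBIC)
cv2.imwrite("pics/s1.png",a)
E
```

```text
t 4.45 grasp case [-0.1014 -0.0002  0.1365] tooly ang -0.213 units to go [ 0.01  0.07 -0.07] F [-0.4 -0.1 -0.1] w 0.0643 q [0.04 0.12 1.96 0.   1.06 0.25] rpy [-3.139e+00  1.000e-03  1.358e+00]
```

View pics/s1.png

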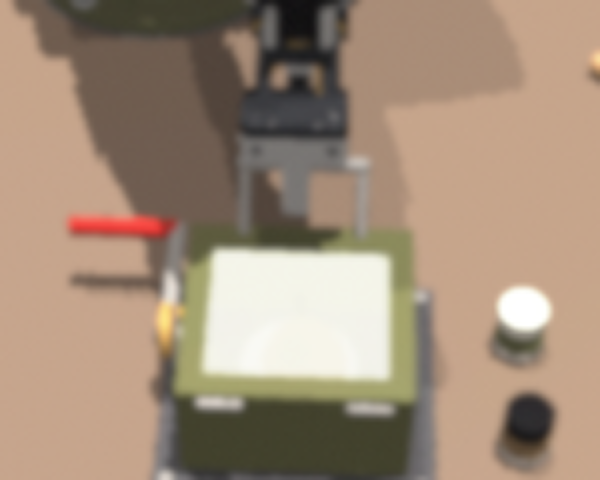

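The finger (295,190) sits between the struts at 245 and 365, and the bar is between the jaws. Closing now.

Emit:
{"fn": "carry_out", "kwargs": {"deltas": [{"x":0,"y":0,"z":0,"wx":0,"wy":0,"wz":0,"jaw":0},{"x":0,"y":0,"z":0,"wx":0,"wy":0,"wz":0,"jaw":0},{"x":0,"y":0,"z":0,"wx":0,"wy":0,"wz":0,"jaw":0},{"x":0,"y":0,"z":0,"wx":0,"wy":0,"wz":0,"jaw":0},{"x":0,"y":0,"z":0,"wx":0,"wy":0,"wz":0,"jaw":0},{"x":0,"y":0,"z":0,"wx":0,"wy":0,"wz":0,"jaw":0},{"x":0,"y":0,"z":0,"wx":0,"wy":0,"wz":0,"jaw":0},{"x":0,"y":0,"z":0,"wx":0,"wy":0,"wz":0,"jaw":0},{"x":0,"y":0,"z":0,"wx":0,"wy":0,"wz":0,"jaw":0}]}}

```text
time_s: 5.3
ee_pos: [0.4247, 0.0515, 0.1205]
eef_rot: [3.134, -0.001, 1.357]
force: [20.1, -4.6, -6.4]
grip_width: 0.0099
```

```bash
python3 - <<'E'
from h import *
togo([-.1,0,.1355])
# arc in tool units (y=case x, z=down)
a0=np.arctan2(45,175);p=lambda th:np.array([-.1814*0+.075-.1807*np.cos(a0+th),.0905+.1807*np.sin(a0+th)])
N=20
ths=np.linspace(0,1.70,N+1);last=p(0)
for th in ths[1:]:
    q=p(th);d=(q-last)/.02;d=np.round(d,2);last=last+d*.02;print(round(th,2),d[0],-d[1],np.round(q,3))
E
```

```text
t 5.3 grasp case [-0.0977  0.0002  0.1393] tooly ang -0.214 units to go [-0.01 -0.12  0.19] F [20.1 -4.6 -6.4] w 0.0099 q [ 0.04  0.12  1.95 -0.    1.06  0.25] rpy [ 3.134e+00 -1.000e-03  1.357e+00]
0.08 0.22 -0.73 [-0.096  0.15 ]
0.17 0.29 -0.72 [-0.09   0.164]
0.26 0.34 -0.68 [-0.083  0.178]
0.34 0.4 -0.66 [-0.075  0.191]
0.42 0.46 -0.62 [-0.066  0.204]
0.51 0.5 -0.58 [-0.056  0.215]
0.6 0.55 -0.53 [-0.045  0.226]
0.68 0.6 -0.48 [-0.033  0.236]
0.76 0.64 -0.43 [-0.02   0.244]
0.85 0.67 -0.38 [-0.007  0.252]
0.94 0.69 -0.32 [0.007 0.258]
1.02 0.73 -0.25 [0.022 0.263]
1.1 0.74 -0.2 [0.037 0.267]
1.19 0.76 -0.13 [0.052 0.27 ]
1.27 0.76 -0.07 [0.067 0.271]
1.36 0.77 0.0 [0.082 0.271]
1.44 0.76 0.07 [0.098 0.27 ]
1.53 0.76 0.13 [0.113 0.267]
1.61 0.74 0.19 [0.128 0.263]
1.7 0.73 0.25 [0.142 0.258]
```

The 20 N along +x means the bar lies about 4–5 mm further from the robot than I assumed. I'll relieve that first, then check the grip.

Emit:
{"fn": "carry_out", "kwargs": {"deltas": [{"x":0,"y":0.2,"z":0,"wx":0,"wy":0,"wz":0,"jaw":0},{"x":0,"y":0,"z":0,"wx":0,"wy":0,"wz":0,"jaw":0},{"x":0,"y":0,"z":0,"wx":0,"wy":0,"wz":0,"jaw":0}]}}

```text
time_s: 5.55
ee_pos: [0.4246, 0.0515, 0.1194]
eef_rot: [-3.138, 0.0, 1.357]
force: [-10.2, 2.2, 8.5]
grip_width: 0.0102
```

```bash
python3 - <<'E'
from h import *
togo([-.1,0,.1355])
s=ctrl.camera("scene")
a=cv2.resize(s[140:200,280:360],(800,600),interpolation=cv2.INTER_CUBIC)
cv2.imwrite("pics/s2.png",a)
print(ctrl.mark_of("scene","lid_handle"))
E
```

```text
t 5.55 grasp case [-9.760e-02  1.000e-04  1.382e-01] tooly ang -0.214 units to go [-0.01 -0.12  0.14] F [-10.2   2.2   8.5] w 0.0102 q [0.03 0.13 1.94 0.   1.07 0.25] rpy [-3.138  0.     1.357]
[{'position': [169.2, 326.3], 'conf': 0.97}]
```

View pics/s2.png

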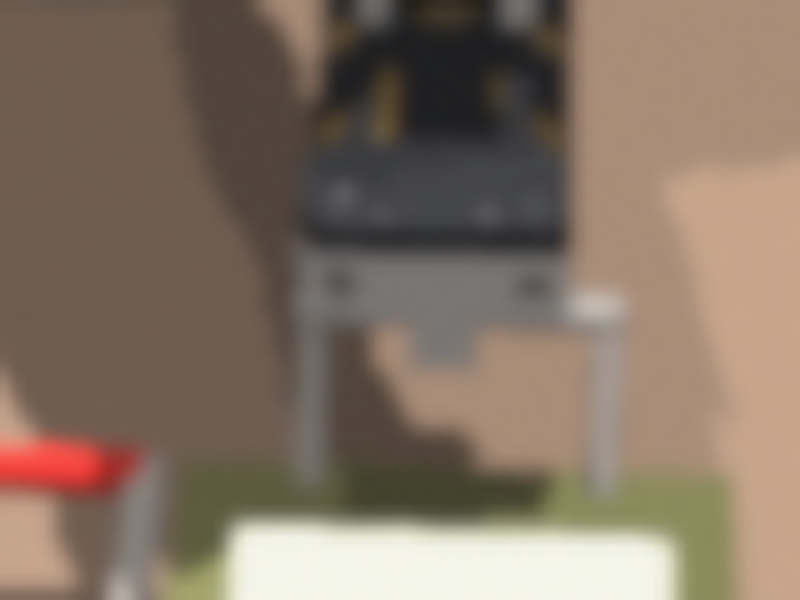

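Emit:
{"fn": "carry_out", "kwargs": {"deltas": [{"x":0,"y":0.05,"z":-0.35,"wx":0,"wy":0,"wz":0,"jaw":0},{"x":0,"y":0.12,"z":-0.38,"wx":0,"wy":0,"wz":0,"jaw":0},{"x":0,"y":0.14,"z":-0.36,"wx":0,"wy":0,"wz":0,"jaw":0},{"x":0,"y":0.15,"z":-0.36,"wx":0,"wy":0,"wz":0,"jaw":0},{"x":0,"y":0.34,"z":-0.68,"wx":0,"wy":0,"wz":0,"jaw":0},{"x":0,"y":0.4,"z":-0.66,"wx":0,"wy":0,"wz":0,"jaw":0}]}}

```text
time_s: 6.15
ee_pos: [0.4486, 0.046, 0.1761]
eef_rot: [-3.139, 0.001, 1.357]
force: [-3.5, -1.2, -1.2]
grip_width: 0.0103
```

```bash
sed -i 's/^POSE=.*/POSE=[0.5225,0.0305,-0.214]/' h.py; python3 - <<'E'
from h import *
togo([-.075,0,.191])
E
```

```text
t 6.15 grasp case [-0.0755 -0.0005  0.1949] tooly ang -0.214 units to go [0.03 0.02 0.19] F [-3.5 -1.2 -1.2] w 0.0103 q [0.02 0.11 1.82 0.   1.21 0.23] rpy [-3.139e+00  1.000e-03  1.357e+00]
```

Emit:
{"fn": "carry_out", "kwargs": {"deltas": [{"x":0,"y":0.46,"z":-0.62,"wx":0,"wy":0,"wz":0,"jaw":0},{"x":0,"y":0.5,"z":-0.58,"wx":0,"wy":0,"wz":0,"jaw":0},{"x":0,"y":0.55,"z":-0.53,"wx":0,"wy":0,"wz":0,"jaw":0},{"x":0,"y":0.6,"z":-0.48,"wx":0,"wy":0,"wz":0,"jaw":0},{"x":0,"y":0.64,"z":-0.43,"wx":0,"wy":0,"wz":0,"jaw":0},{"x":0,"y":0.67,"z":-0.38,"wx":0,"wy":0,"wz":0,"jaw":0},{"x":0,"y":0.69,"z":-0.32,"wx":0,"wy":0,"wz":0,"jaw":0},{"x":0,"y":0.73,"z":-0.25,"wx":0,"wy":0,"wz":0,"jaw":0}]}}

```text
time_s: 6.82
ee_pos: [0.5444, 0.0249, 0.2488]
eef_rot: [3.141, 0.001, 1.357]
force: [-3.8, -1.9, 3.4]
grip_width: 0.0101
```

```bash
python3 - <<'E'
from h import *
togo([.022,0,.266])
E
```

```text
t 6.82 grasp case [ 0.0226 -0.0008  0.2676] tooly ang -0.214 units to go [ 0.04 -0.03  0.08] F [-3.8 -1.9  3.4] w 0.0101 q [-0.02  0.26  1.47 -0.    1.41  0.19] rpy [3.141e+00 1.000e-03 1.357e+00]
```

Emit:
{"fn": "carry_out", "kwargs": {"deltas": [{"x":0,"y":0.74,"z":-0.2,"wx":0,"wy":0,"wz":0,"jaw":0},{"x":0,"y":0.76,"z":-0.13,"wx":0,"wy":0,"wz":0,"jaw":0},{"x":0,"y":0.76,"z":-0.07,"wx":0,"wy":0,"wz":0,"jaw":0},{"x":0,"y":0.77,"z":0,"wx":0,"wy":0,"wz":0,"jaw":0},{"x":0,"y":0.76,"z":0.07,"wx":0,"wy":0,"wz":0,"jaw":0},{"x":0,"y":0.76,"z":0.13,"wx":0,"wy":0,"wz":0,"jaw":0},{"x":0,"y":0.74,"z":0.19,"wx":0,"wy":0,"wz":0,"jaw":0},{"x":0,"y":0.5,"z":0.17,"wx":0,"wy":0,"wz":0,"jaw":0},{"x":0,"y":0,"z":0,"wx":0,"wy":0,"wz":0,"jaw":0}]}}

```text
time_s: 7.57
ee_pos: [0.6585, -0.0001, 0.2439]
eef_rot: [3.14, 0.001, 1.356]
force: [0.8, -4.1, 1.3]
grip_width: 0.0103
```

```bash
python3 - <<'E'
from h import *
togo([.151,0,.2575])
E
```

```text
t 7.57 grasp case [ 0.1394 -0.0011  0.2627] tooly ang -0.215 units to go [0.05 0.58 0.26] F [ 0.8 -4.1  1.3] w 0.0103 q [-0.06  0.53  1.11 -0.    1.5   0.16] rpy [3.140e+00 1.000e-03 1.356e+00]
```

Emit:
{"fn": "carry_out", "kwargs": {"deltas": [{"x":0,"y":0.2,"z":0.08,"wx":0,"wy":0,"wz":0,"jaw":0},{"x":0,"y":0.2,"z":0.09,"wx":0,"wy":0,"wz":0,"jaw":0},{"x":0,"y":0.1,"z":0.05,"wx":0,"wy":0,"wz":0,"jaw":0},{"x":0,"y":0,"z":0,"wx":0,"wy":0,"wz":0,"jaw":0}]}}

```text
time_s: 7.9
ee_pos: [0.667, -0.002, 0.2402]
eef_rot: [3.14, 0.001, 1.356]
force: [0.3, -5.6, 2.6]
grip_width: 0.0104
```

```bash
python3 - <<'E'
from ov import *
import h
togo([.151,0,.2575])
s=ctrl.camera("scene");t=ctrl.camera("top");overlay(h.POSE,"pics/ov1.png",s,t,1.75,0)
E
```

```text
t 7.9 grasp case [ 0.148 -0.001  0.259] tooly ang -0.215 units to go [0.05 0.15 0.07] F [ 0.3 -5.6  2.6] w 0.0104 q [-0.06  0.55  1.09 -0.    1.5   0.16] rpy [3.140e+00 1.000e-03 1.356e+00]
```

View pics/ov1.png

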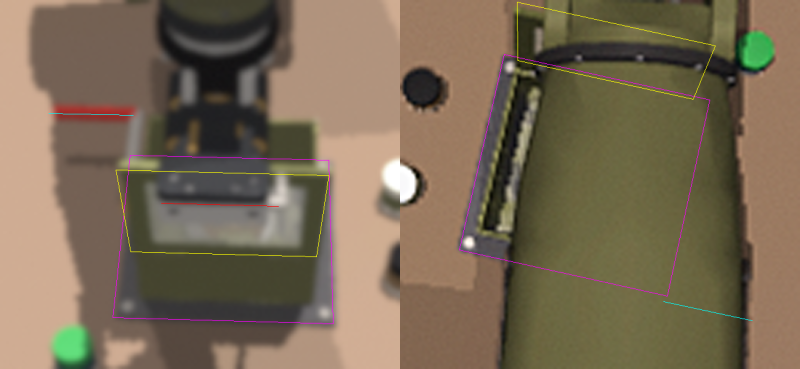

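The lid stands near its stop, matching the overlay. I'll open the jaws partly, to stay clear of the lid edge, then lift away.

Emit:
{"fn": "carry_out", "kwargs": {"deltas": [{"x":0,"y":0,"z":0,"wx":0,"wy":0,"wz":0,"jaw":36},{"x":0,"y":0,"z":0,"wx":0,"wy":0,"wz":0,"jaw":36},{"x":0,"y":0,"z":0,"wx":0,"wy":0,"wz":0,"jaw":36},{"x":0,"y":0,"z":0,"wx":0,"wy":0,"wz":0,"jaw":36},{"x":0,"y":0,"z":0,"wx":0,"wy":0,"wz":0,"jaw":36},{"x":0,"y":0,"z":0,"wx":0,"wy":0,"wz":0,"jaw":36},{"x":0,"y":0,"z":-0.5,"wx":0,"wy":0,"wz":0,"jaw":36},{"x":0,"y":0,"z":-0.5,"wx":0,"wy":0,"wz":0,"jaw":36},{"x":0,"y":0,"z":-0.5,"wx":0,"wy":0,"wz":0,"jaw":36},{"x":0,"y":0,"z":-0.5,"wx":0,"wy":0,"wz":0,"jaw":36}]}}

```text
time_s: 8.83
ee_pos: [0.6668, -0.0012, 0.2812]
eef_rot: [3.14, -0.0, 1.357]
force: [-0.2, -0.2, 0.1]
grip_width: 0.0336
```

```bash
python3 - <<'E'
from ov import *
import h
togo([-.1,-.146,.2575])
s=ctrl.camera("scene");t=ctrl.camera("top");overlay(h.POSE,"pics/ov2.png",s,t,1.75,0)
E
```

```text
t 8.83 grasp case [ 0.1477 -0.0003  0.3   ] tooly ang -0.214 units to go [ -7.28 -12.39   2.11] F [-0.2 -0.2  0.1] w 0.0336 q [-0.06  0.54  1.02 -0.    1.59  0.16] rpy [ 3.14  -0.     1.357]
```

View pics/ov2.png

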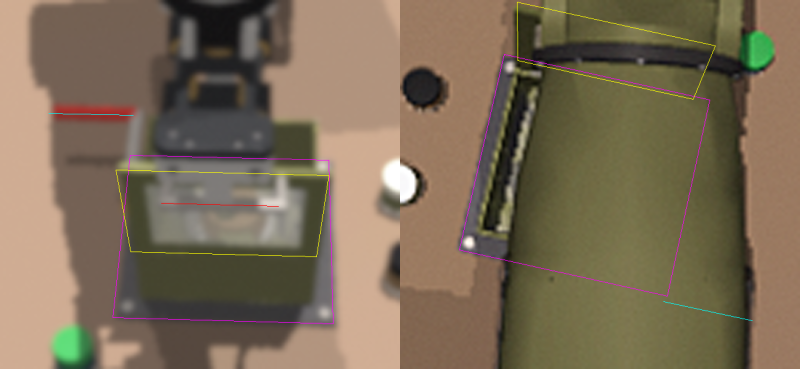

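Emit:
{"fn": "carry_out", "kwargs": {"deltas": [{"x":-0.5,"y":0,"z":-0.3,"wx":0,"wy":0,"wz":0,"jaw":36},{"x":-0.9,"y":0,"z":-0.2,"wx":0,"wy":0,"wz":0,"jaw":36},{"x":-1,"y":0,"z":0,"wx":0,"wy":0,"wz":0,"jaw":36},{"x":-1,"y":0,"z":0,"wx":0,"wy":0,"wz":0,"jaw":36},{"x":-1,"y":0,"z":0,"wx":0,"wy":0,"wz":0,"jaw":36},{"x":-1,"y":0,"z":0,"wx":0,"wy":0,"wz":0,"jaw":36},{"x":-1,"y":0,"z":0,"wx":0,"wy":0,"wz":0,"jaw":36},{"x":-0.9,"y":0,"z":0,"wx":0,"wy":0,"wz":0,"jaw":36}]}}

```text
time_s: 9.6
ee_pos: [0.635, -0.1457, 0.2893]
eef_rot: [-3.141, 0.0, 1.356]
force: [-0.2, -0.2, 1.0]
grip_width: 0.0337
```

Emit:
{"fn": "carry_out", "kwargs": {"deltas": [{"x":0,"y":-1,"z":0,"wx":0,"wy":0,"wz":0,"jaw":60},{"x":0,"y":-1,"z":0,"wx":0,"wy":0,"wz":0,"jaw":60},{"x":0,"y":-1,"z":0,"wx":0,"wy":0,"wz":0,"jaw":60},{"x":0,"y":-1,"z":0,"wx":0,"wy":0,"wz":0,"jaw":60},{"x":0,"y":-1,"z":0,"wx":0,"wy":0,"wz":0,"jaw":60},{"x":0,"y":-1,"z":0,"wx":0,"wy":0,"wz":0,"jaw":60},{"x":0,"y":-1,"z":0,"wx":0,"wy":0,"wz":0,"jaw":60},{"x":0,"y":-1,"z":0,"wx":0,"wy":0,"wz":0,"jaw":60},{"x":0,"y":-1,"z":0,"wx":0,"wy":0,"wz":0,"jaw":60},{"x":0,"y":-1,"z":0,"wx":0,"wy":0,"wz":0,"jaw":60},{"x":0,"y":-1,"z":0,"wx":0,"wy":0,"wz":0,"jaw":60},{"x":0,"y":-1,"z":0,"wx":0,"wy":0,"wz":0,"jaw":60}]}}

```text
time_s: 10.6
ee_pos: [0.3998, -0.093, 0.2893]
eef_rot: [-3.141, 0.0, 1.357]
force: [-0.2, 0.3, 0.2]
grip_width: 0.0564
```

```bash
python3 - <<'E'
from ov import *
import h
togo([-.1,-.146,.063])
s=ctrl.camera("scene");t=ctrl.camera("top");overlay(h.POSE,"pics/ov3.png",s,t,1.75,0)
print(ctrl.mark_of("scene","lever_grip"),proj("scene",case2w(h.POSE,[-.1,-.146,.06])))
E
```

```text
t 10.6 grasp case [-0.0936 -0.1468  0.3081] tooly ang -0.214 units to go [ 0.04 -0.31 12.25] F [-0.2  0.3  0.2] w 0.0564 q [-0.32 -0.08  1.74 -0.    1.47 -0.1 ] rpy [-3.141  0.     1.357]
[{'position': [184.9, 280.5], 'conf': 0.59}] [[275.44005861 186.59697031]]
```

View pics/ov3.png

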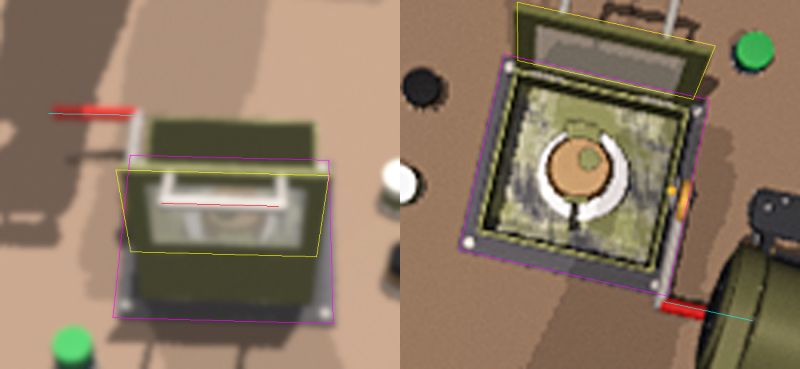

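The lid rests on its stop and the turret is in the middle of its table. Next I descend over the red handle.

Emit:
{"fn": "carry_out", "kwargs": {"deltas": [{"x":0,"y":-0.35,"z":1,"wx":0,"wy":0,"wz":0,"jaw":60},{"x":0,"y":0,"z":1,"wx":0,"wy":0,"wz":0,"jaw":60},{"x":0,"y":0,"z":1,"wx":0,"wy":0,"wz":0,"jaw":60},{"x":0,"y":0,"z":1,"wx":0,"wy":0,"wz":0,"jaw":60},{"x":0,"y":0,"z":1,"wx":0,"wy":0,"wz":0,"jaw":60},{"x":0,"y":0,"z":1,"wx":0,"wy":0,"wz":0,"jaw":60},{"x":0,"y":0,"z":1,"wx":0,"wy":0,"wz":0,"jaw":60},{"x":0,"y":0,"z":1,"wx":0,"wy":0,"wz":0,"jaw":60},{"x":0,"y":0,"z":1,"wx":0,"wy":0,"wz":0,"jaw":60},{"x":0,"y":0,"z":1,"wx":0,"wy":0,"wz":0,"jaw":60}]}}

```text
time_s: 11.58
ee_pos: [0.3948, -0.0918, 0.0883]
eef_rot: [-3.141, 0.0, 1.357]
force: [0.4, -0.5, 0.5]
grip_width: 0.0565
```

Emit:
{"fn": "carry_out", "kwargs": {"deltas": [{"x":0,"y":0,"z":0.8,"wx":0,"wy":0,"wz":0,"jaw":60},{"x":0,"y":0,"z":0.8,"wx":0,"wy":0,"wz":0,"jaw":60},{"x":0,"y":0,"z":0.6,"wx":0,"wy":0,"wz":0,"jaw":60},{"x":0,"y":0,"z":0,"wx":0,"wy":0,"wz":0,"jaw":30},{"x":0,"y":0,"z":0,"wx":0,"wy":0,"wz":0,"jaw":30},{"x":0,"y":0,"z":0,"wx":0,"wy":0,"wz":0,"jaw":30},{"x":0,"y":0,"z":0,"wx":0,"wy":0,"wz":0,"jaw":30}]}}

```text
time_s: 12.17
ee_pos: [0.3949, -0.0917, 0.0461]
eef_rot: [3.14, 0.0, 1.357]
force: [-0.0, -0.4, 0.4]
grip_width: 0.0329
```

```bash
python3 - <<'E'
from ov import *
import h
togo([-.1,-.146,.063])
s=ctrl.camera("scene")
cv2.imwrite("pics/s4.png",cv2.resize(s[140:230,230:350],(800,600),interpolation=cv2.INTER_CUBIC))
E
```

```text
t 12.17 grasp case [-0.0988 -0.1465  0.0649] tooly ang -0.214 units to go [ 0.02 -0.06  0.1 ] F [-0.  -0.4  0.4] w 0.0329 q [-0.32  0.21  2.06 -0.    0.87 -0.1 ] rpy [3.14  0.    1.357]
```

View pics/s4.png

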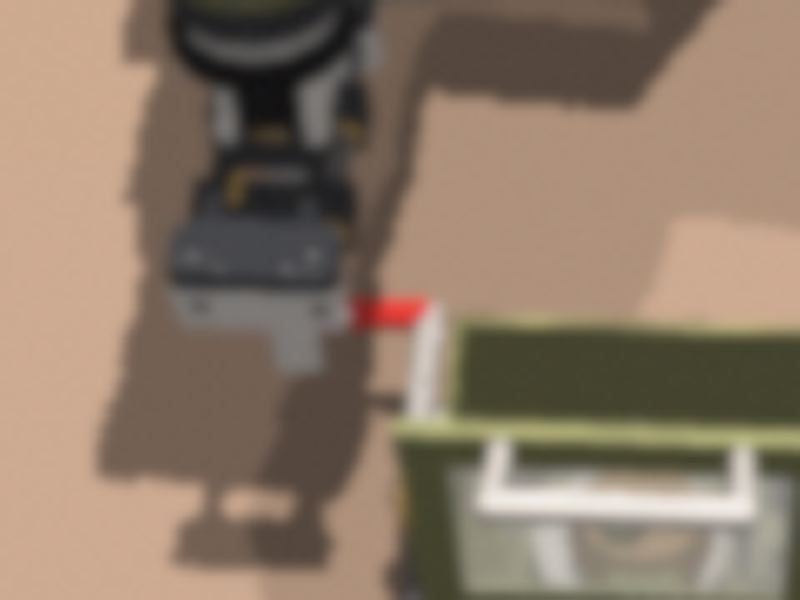

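The fingers straddle the red handle, and the lid is still open. Closing.

Emit:
{"fn": "carry_out", "kwargs": {"deltas": [{"x":0,"y":-0.06,"z":0.15,"wx":0,"wy":0,"wz":0,"jaw":0},{"x":0,"y":0,"z":0,"wx":0,"wy":0,"wz":0,"jaw":0},{"x":0,"y":0,"z":0,"wx":0,"wy":0,"wz":0,"jaw":0},{"x":0,"y":0,"z":0,"wx":0,"wy":0,"wz":0,"jaw":0},{"x":0,"y":0,"z":0,"wx":0,"wy":0,"wz":0,"jaw":0},{"x":0,"y":0,"z":0,"wx":0,"wy":0,"wz":0,"jaw":0},{"x":0,"y":0,"z":0,"wx":0,"wy":0,"wz":0,"jaw":0}]}}

```text
time_s: 12.8
ee_pos: [0.3924, -0.091, 0.0424]
eef_rot: [-3.14, -0.0, 1.357]
force: [-5.3, 0.4, 2.9]
grip_width: 0.0131
```

```bash
python3 - <<'E'
from h import *
togo([-.1,-.146,.06])
p=lambda th:np.array([-.1*np.cos(th),.1*np.sin(th)])
N=16
last=p(0)
for th in np.linspace(0,np.pi/2,N+1)[1:]:
    q=p(th);d=np.round((q-last)/.02,2);last=last+d*.02;print(round(th,2),d[0],-d[1],np.round(q,3))
E
```

```text
t 12.8 grasp case [-0.1013 -0.1463  0.0612] tooly ang -0.214 units to go [0.02 0.06 0.06] F [-5.3  0.4  2.9] w 0.0131 q [-0.32  0.21  2.07 -0.    0.86 -0.1 ] rpy [-3.14  -0.     1.357]
0.1 0.02 -0.49 [-0.1   0.01]
0.2 0.08 -0.49 [-0.098  0.02 ]
0.29 0.12 -0.47 [-0.096  0.029]
0.39 0.16 -0.46 [-0.092  0.038]
0.49 0.21 -0.45 [-0.088  0.047]
0.59 0.25 -0.42 [-0.083  0.056]
0.69 0.29 -0.39 [-0.077  0.063]
0.79 0.33 -0.37 [-0.071  0.071]
0.88 0.37 -0.33 [-0.063  0.077]
0.98 0.39 -0.29 [-0.056  0.083]
1.08 0.42 -0.25 [-0.047  0.088]
1.18 0.45 -0.21 [-0.038  0.092]
1.28 0.46 -0.16 [-0.029  0.096]
1.37 0.47 -0.12 [-0.02   0.098]
1.47 0.49 -0.08 [-0.01  0.1 ]
1.57 0.49 -0.02 [-0.   0.1]
```

Emit:
{"fn": "carry_out", "kwargs": {"deltas": [{"x":0,"y":0,"z":-0.49,"wx":0,"wy":0,"wz":0,"jaw":0},{"x":0,"y":0.06,"z":-0.49,"wx":0,"wy":0,"wz":0,"jaw":0},{"x":0,"y":0.1,"z":-0.47,"wx":0,"wy":0,"wz":0,"jaw":0},{"x":0,"y":0.14,"z":-0.46,"wx":0,"wy":0,"wz":0,"jaw":0},{"x":0,"y":0.2,"z":-0.45,"wx":0,"wy":0,"wz":0,"jaw":0},{"x":0,"y":0.25,"z":-0.42,"wx":0,"wy":0,"wz":0,"jaw":0},{"x":0,"y":0.29,"z":-0.39,"wx":0,"wy":0,"wz":0,"jaw":0},{"x":0,"y":0.33,"z":-0.37,"wx":0,"wy":0,"wz":0,"jaw":0}]}}

```text
time_s: 13.47
ee_pos: [0.4174, -0.0966, 0.1134]
eef_rot: [-3.134, 0.0, 1.357]
force: [-26.0, 1.1, 15.0]
grip_width: 0.0132
```

```bash
python3 - <<'E'
from h import *
togo([-.0725,-.146,.131])
E
```

```text
t 13.47 grasp case [-0.0755 -0.1465  0.1322] tooly ang -0.214 units to go [0.03 0.15 0.06] F [-26.    1.1  15. ] w 0.0132 q [-0.31  0.14  1.95 -0.    1.06 -0.1 ] rpy [-3.134  0.     1.357]
```

Radial load is building up because my arc runs about 4 mm inside the true one. I'll correct outward and go on in small steps.

Emit:
{"fn": "carry_out", "kwargs": {"deltas": [{"x":0,"y":0.1,"z":-0.33,"wx":0,"wy":0,"wz":0,"jaw":0},{"x":0,"y":0.28,"z":-0.31,"wx":0,"wy":0,"wz":0,"jaw":0},{"x":0,"y":0.42,"z":-0.25,"wx":0,"wy":0,"wz":0,"jaw":0}]}}

```text
time_s: 13.72
ee_pos: [0.4352, -0.1006, 0.1312]
eef_rot: [-3.14, 0.001, 1.357]
force: [-14.3, -1.2, 8.6]
grip_width: 0.013
```

```bash
python3 - <<'E'
from h import *
togo([-.0485,-.146,.148])
E
```

```text
t 13.72 grasp case [-0.0575 -0.1466  0.15  ] tooly ang -0.214 units to go [0.03 0.45 0.1 ] F [-14.3  -1.2   8.6] w 0.013 q [-0.31  0.15  1.89 -0.    1.1  -0.09] rpy [-3.140e+00  1.000e-03  1.357e+00]
```

Emit:
{"fn": "carry_out", "kwargs": {"deltas": [{"x":0,"y":0.34,"z":-0.27,"wx":0,"wy":0,"wz":0,"jaw":0},{"x":0,"y":0.45,"z":-0.21,"wx":0,"wy":0,"wz":0,"jaw":0},{"x":0,"y":0.46,"z":-0.16,"wx":0,"wy":0,"wz":0,"jaw":0},{"x":0,"y":0.47,"z":-0.12,"wx":0,"wy":0,"wz":0,"jaw":0}]}}

```text
time_s: 14.05
ee_pos: [0.4692, -0.108, 0.1472]
eef_rot: [-3.14, 0.001, 1.357]
force: [-8.7, -1.2, 8.6]
grip_width: 0.0132
```

```bash
python3 - <<'E'
from h import *
togo([-.001,-.146,.165])
E
```

```text
t 14.05 grasp case [-0.0227 -0.1466  0.166 ] tooly ang -0.214 units to go [0.03 1.09 0.05] F [-8.7 -1.2  8.6] w 0.0132 q [-0.3   0.21  1.78 -0.    1.16 -0.09] rpy [-3.140e+00  1.000e-03  1.357e+00]
```

Emit:
{"fn": "carry_out", "kwargs": {"deltas": [{"x":0,"y":0.4,"z":-0.1,"wx":0,"wy":0,"wz":0,"jaw":0},{"x":0,"y":0.4,"z":-0.05,"wx":0,"wy":0,"wz":0,"jaw":0},{"x":0,"y":0.3,"z":-0.02,"wx":0,"wy":0,"wz":0,"jaw":0},{"x":0,"y":0,"z":0,"wx":0,"wy":0,"wz":0,"jaw":0},{"x":0,"y":0,"z":0,"wx":0,"wy":0,"wz":0,"jaw":0}]}}

```text
time_s: 14.47
ee_pos: [0.4908, -0.1127, 0.1504]
eef_rot: [-3.141, 0.001, 1.357]
force: [-5.9, -1.4, 5.9]
grip_width: 0.0131
```

```bash
python3 - <<'E'
from ov import *
import h
togo([-.001,-.146,.165])
s=ctrl.camera("scene");t=ctrl.camera("top");overlay(h.POSE,"pics/ov5.png",s,t,1.75,1.57)
for c in ("scene","top"):
  for l in ("lever_grip","turret_center","lever_pivot","lid_handle"): print(c,l,ctrl.mark_of(c,l))
  print(proj(c,case2w(h.POSE,[[0,-.146,.16],[0,0,.08],[0,-.146,.06],[.151,0,.2545]])))
E
```

```text
t 14.47 grasp case [-0.0005 -0.1466  0.1692] tooly ang -0.214 units to go [ 0.03 -0.02  0.21] F [-5.9 -1.4  5.9] w 0.0131 q [-0.3   0.25  1.72 -0.    1.17 -0.08] rpy [-3.141e+00  1.000e-03  1.357e+00]
scene lever_grip [{'position': [191.2, 269.4], 'conf': 0.63}]
scene turret_center [{'position': [214.3, 324.6], 'conf': 0.59}]
scene lever_pivot []
scene lid_handle [{'position': [216.2, 322.1], 'conf': 0.81}, {'position': [190.7, 271.6], 'conf': 0.67}, {'position': [282.5, 165.9], 'conf': 0.56}]
[[267.870069   190.36319436]
 [323.05139487 210.18828049]
 [271.69201814 213.18117789]
 [321.04648642 216.29608407]]
top lever_grip []
top turret_center []
top lever_pivot []
top lid_handle [{'position': [127.9, 324.5], 'conf': 0.7}]
[[365.44715552 204.81405631]
 [309.92357384 194.5828416 ]
 [361.01542382 206.31257891]
 [323.92866933 128.6290978 ]]
```

View pics/ov5.png

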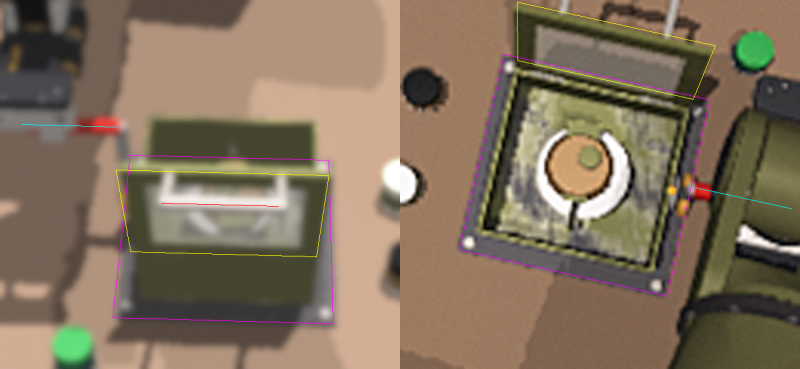

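```bash
python3 - <<'E'
from h import *
t=ctrl.camera("top");s=ctrl.camera("scene")
hsv=lambda i:cv2.cvtColor(i,cv2.COLOR_BGR2HSV)
for c,i,(x0,y0,x1,y1) in (("top",t,(350,185,385,225)),("scene",s,(255,170,300,215))):
    m=hsv(i);mm=(((m[...,0]<6)|(m[...,0]>173))&(m[...,1]>170)&(m[...,2]>70))
    yy,xx=np.nonzero(mm[y0:y1,x0:x1]);
    for x in np.unique(xx): print(c,x+x0,(yy[xx==x]+y0).min(),(yy[xx==x]+y0).max())
    for th in (1.45,1.57,1.69):
        print(th,proj(c,case2w(POSE,[[-.1*np.cos(th),y,.06+.1*np.sin(th)] for y in (-.096,-.12)])).round(1).tolist())
cv2.imwrite("pics/z.png",np.hstack([cv2.resize(t[180:220,340:380],(400,400),interpolation=cv2.INTER_CUBIC),cv2.resize(s[170:210,255:295],(400,400),interpolation=cv2.INTER_CUBIC)]))
E
```

```text
top 350 200 204
1.45 [[345.5, 205.2], [354.6, 207.2]]
1.57 [[346.5, 200.7], [355.6, 202.7]]
1.69 [[347.5, 196.2], [356.5, 198.2]]
scene 276 190 191
scene 277 189 191
scene 278 190 192
scene 279 189 192
scene 280 189 192
scene 281 189 192
scene 282 189 192
scene 283 189 192
scene 284 189 192
scene 285 189 192
scene 286 189 192
1.45 [[287.2, 187.5], [278.2, 187.3]]
1.57 [[286.8, 190.8], [277.7, 190.6]]
1.69 [[286.4, 194.5], [277.2, 194.2]]
```

View pics/z.png

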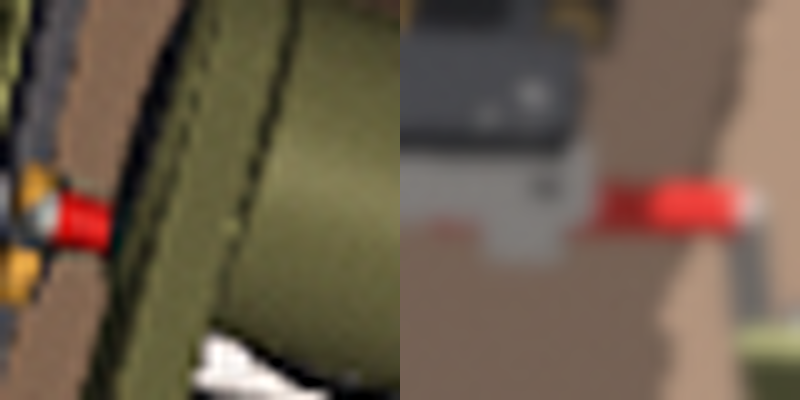

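Both views put the lever at 1.555–1.565 rad, which is upright. I'll check the whole scene once more before handing in.

Emit:
{"fn": "carry_out", "kwargs": {"deltas": [{"x":0,"y":0,"z":0,"wx":0,"wy":0,"wz":0,"jaw":0},{"x":0,"y":0,"z":0,"wx":0,"wy":0,"wz":0,"jaw":0},{"x":0,"y":0,"z":0,"wx":0,"wy":0,"wz":0,"jaw":0},{"x":0,"y":0,"z":0,"wx":0,"wy":0,"wz":0,"jaw":0},{"x":0,"y":0,"z":0,"wx":0,"wy":0,"wz":0,"jaw":0},{"x":0,"y":0,"z":0,"wx":0,"wy":0,"wz":0,"jaw":0}]}}

```text
time_s: 15.57
ee_pos: [0.4906, -0.1126, 0.1504]
eef_rot: [-3.141, 0.001, 1.357]
force: [-5.5, -2.0, 4.3]
grip_width: 0.0133
```

```bash
python3 - <<'E'
from h import *
togo([-.001,-.146,.165])
cv2.imwrite("pics/topf.png",ctrl.camera("top"))
E
```

```text
t 15.57 grasp case [-0.0008 -0.1466  0.1692] tooly ang -0.214 units to go [ 0.03 -0.01  0.21] F [-5.5 -2.   4.3] w 0.0133 q [-0.3   0.25  1.72 -0.    1.17 -0.08] rpy [-3.141e+00  1.000e-03  1.357e+00]
```

View pics/topf.png

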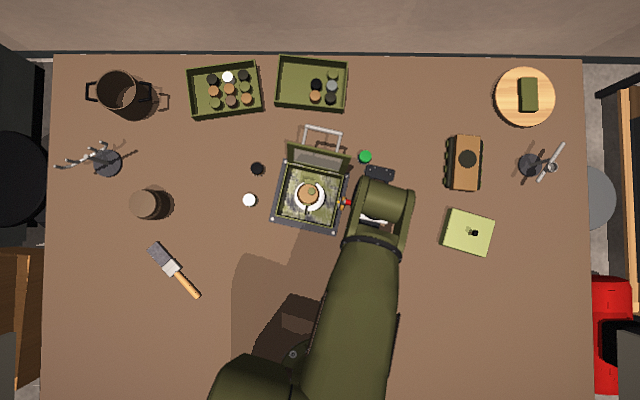

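The lid is open (handle at (323,130)), the turret is centred at (309,194), and the lever is held at (347,202). Jars, pot, brush, foam and hull haven't moved. Handing in.

```bash
python3 -c "
from station import ctrl
print(ctrl.hand_in())"
```

```text
the job is handed in; nothing more can be done
None
```

I opened the lid by its handle until it rested on its stop, then swung the red lever upright. The job is handed in with the gripper still holding the lever; it took about 15.6 s of the 54 s allowed.

- **Lid:** in both pictures it matches the expected outline at 1.75 rad, and it stayed there after I let go.
- **Lever:** the pictures put it at about 1.555 rad (top) and 1.565 rad (scene), against 1.57 for upright. The arm's position agrees to within about 1 mm. It is held at about 13 mm finger opening, gripped with 25 N.
- **Turret and bystanders:** the turret stands in the middle of its table, and the jars, pot, foam, hull and brush look unmoved.

**What disagreed:**
- The lid handle was 2.5 mm further from the robot than I first assumed, and I corrected for it.
- The lever's arc ran a few millimetres higher than planned. Sideways force on the fingers reached about 30 N before I corrected it, and was about 6–7 N at the end.
- The height of the table was not measured directly; I judged it from the lever angle.

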